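# Stock the empty bay and hang its marker

### The job

Restock the fish display: lay the pack of pink prawns gently into the empty bay, flat, right way up and lengthwise between the blue dividers, and let go of it. Then take the red prawn marker out of the grey rack and hang it by its eye on the steel peg behind that same bay, so that it hangs freely. Leave the other packs and the other markers where they are.

Things in the scene. Friction and masses are not known exactly. Their poses are not given: they have to be found in the camera images.
- prawn_pack_center (a point): white tray of pink prawns under film, one rigid box 150 x 56 x 38 mm, about 250 g, lying on the counter to the robot's right. Point at its centre, 19 mm above its underside. x along its 150 mm length, y across its 56 mm width (grasp here), z up.
- prawn_marker_mid (a point): red marker, white prawn drawing on both faces, rigid, 80 g, 138 mm tall, upright in one of the three rack slots: a board 90 wide, 70 tall, 6 mm thick, with a central ear on top, 40 wide, 68 tall, 8 mm thick, holed by the eye. Grasp the 40 mm of ear above the eye, across the 8 mm. Point 69 mm above the bottom edge, mid width and thickness. x normal to the board, y along its width, z up; front and back alike.
- prawn_marker_eye (a point): centre of the round eye (20 mm diameter) through the red marker's ear, 88 mm above the marker's bottom edge and 50 mm below its top; axes as the marker's, the eye's axis along x.
- bay_floor (a point): centre of the floor of the one empty bay (left, middle or right of three alike, 125 mm apart). Floor 182 mm long (x) by 114 mm wide (y), 18 mm above the counter; blue dividers rise 12 mm above it at the sides, lips 8 mm at front and back. x points away from the robot, along the bay, z up.
- bay_peg (a point): on the axis of the empty bay's peg, 154 mm above its floor, 143 mm beyond its centre; axes as the bay's. Level steel rod, 8 mm diameter, running along -x from a steel post (32 mm behind this point, 14 mm wide, top 6 mm above the axis) to a 12 mm ball centred 26 mm in front of this point. A marker hangs with its eye centre 6 mm below the axis, anywhere between ball and post.
- rack: grey marker rack, fixed, 190 x 108 x 32 mm, origin at the centre of its underside, to the robot's left. Three slots across it (along its y), 9 mm wide and 24 mm deep, 65 mm apart along its x (one at its centre); markers stand in them on a floor 8 mm above the counter and are drawn straight up.
- spare_fish_mid (a point): blue fish spare marker standing in another slot of the rack, same size as the red one; stays there. Point 69 mm above its bottom edge, on its centre line.
- spare_bread_mid (a point): yellow breaded-sticks spare marker standing in another slot of the rack, same size as the red one; stays there. Point 69 mm above its bottom edge, on its centre line.
- hung_fish_mid (a point): blue fish marker already hanging on its peg, same size as the red one; stays there. Point 69 mm above its bottom edge, on its centre line.
- hung_bread_mid (a point): yellow breaded-sticks marker already hanging on its peg, same size as the red one; stays there. Point 69 mm above its bottom edge, on its centre line.
- fish_pack_center (a point): pack of the same size as the prawn pack (150 x 56 x 38 mm), pale pink fish fillets, already lying in its bay; stays there. Point at its centre.
- bread_pack_center (a point): pack of the same size as the prawn pack (150 x 56 x 38 mm), orange-brown breaded sticks, already lying in its bay; stays there. Point at its centre.
There are look-alikes about, which are no part of the job. Of the things like the part that bears prawn_marker_mid, leave any that is green; of the rest the smaller one is meant.

How it is judged:
By the outcome, as a careful person would: the job done as asked, in the order asked, and still so for the second after the job is handed in, with the robot touching nothing.
It also fails if it takes over 58 s, if anything falls off the work surface, if the arm or the gripper's body presses on something with over 40 N, if the wrist force passes 120 N, or if a joint passes its speed limit or range.

### The arm

A 6-joint arm with a two-finger parallel gripper is mounted at the origin on the work surface. World frame = base frame: x ahead of the robot, y to its left, z up, the work surface at z = 0. Lengths are in m, angles in rad, forces in N, time in s.
With the tool pointing down it reaches from about 0.35 to 0.85 m from the base axis. Payload 8.1 kg.
Tool frame: the origin (TCP) lies on the centre line of the jaws, within the pads' length; the fingertips stand bot.nose_length ahead of it and the grasp point (between the pads) is the TCP (bot.nose_length is the distance from the TCP to the fingertips, in m); z points along the fingers, y is the direction in which the jaws open and shut (so a half turn about z gives the same grasp; the last joint's range is limited). The gripper opens to 85 mm and grips with 20 to 120 N. Pads are 22 mm wide; open, the fingers measure 114 mm over their backs; the gripper's body (76 mm by 85 mm) begins 54 mm behind the grasp point. The pads swing forward as they close: fully open they stand 13 mm farther back than shut.
Start: joints at [-1.39, 0.13, 1.488, -0, 1.523, -0.085], TCP at [0.158, -0.579, 0.25] pointing down, gripper open.
Joint ranges: [-2.96, 2.96], [-0.89, 2.26], [0.02, 2.5], [-1.34, 4.48], [0, 2.73], [-2.66, 2.66]. Speed limits (rad/s): [2.39, 2.39, 2.79, 3.14, 3.14, 3.14].

### API

Orientations are given as [roll, pitch, yaw] about the fixed x, y, z axes, in that order (R = Rz(yaw) Ry(pitch) Rx(roll)).
In Python, from plant import bot gives the robot as it stands.
- The arm moves only by the tool play_rows, never from a script. Its argument "targets" is one flat list of numbers, 7 for each row, row after row: the finger opening in mm, from 0 to 85.4, then the shift along the tool's x, y, z in mm, then the turn, a rotation vector about the tool's x, y, z in rad. In form: [jaw, dx, dy, dz, ax, ay, az, jaw, dx, dy, dz, ax, ay, az, ...]. A call has 1 to 5 rows; each row is the pose to reach, as a shift and turn from the pose commanded when the call began, along the tool's axes at that moment; what a row does not reach only later rows make up. A row lasts 1/12 s, in which the tool goes at most 41.7 mm and 7.16 degrees, less where a joint would pass 70% of its speed; a pose out of reach is approached as far as the arm can. A call with a gripper value outside its range is refused whole. The fingers move at their own pace and stop on an object; "grip_force" is the grip in N (left out, the last holds). Time passes only in rows, so rows that repeat a pose let the fingers close. It gives the time, the measured TCP pose, the force and the opening at its end, in the units of the state.
- bot.get_state(): the state, without advancing time (a new reading comes with each control period).
- bot.read_camera(name): name is "side" or "top"; returns the picture (400x640x3 uint8, red, green, blue); there is no depth.
- bot.camera_model(name): a dict with "fx", "fy", "cx", "cy" (pixels), "dist_coeffs" ([k1, k2, p1, p2, k3] as OpenCV has them; the pictures are not rectified), "eye" and "rotation" of the camera in the world. Camera axes: x right, y down, z forward; pixel columns grow to the right and rows downward; lengths in m; the calibration is good to about 2 mm. A picture is of the moment at which its call begins. camera_model takes no time and is no camera call.
- bot.finish_job(): hands the job in, once; it reports no verdict.
Trained networks look in the newest picture that a camera, given by its name, has taken for a name from the list of things; names that differ only in an ending like _2 or _b are one class to them, and where a whole thing is asked for, a point or a joint stands for the part that bears it (a point fixed in the world has none). Each returns a list of dicts, best first, with "conf" (0 to 1); they miss things now and then, are a little off and sometimes report something else, mostly with a low value. They report only what shows in the picture. A call takes as long as a camera call. They do not tell look-alikes from the thing itself.
- bot.cut_out(camera, name): "pixels" (400x640 bool, what is visible of it) and "extent" ([centre column, centre row, width, height] in pixels, round what is visible of it).
The state is a dict: "t": time; "qpos": joint angles; "dq": joint speeds; "effort": joint torques, N m; "tool_pos": TCP position; "tcp_rot": TCP orientation; "contact_force": force on the tool from outside, world axes, zero at the start; "torque": the same for the moment, N m; "gripper_width": finger opening in m.
Only numpy, scipy, OpenCV 4.12 (cv2) and the standard library are available. Lean on these libraries where they do the work, as an engineer would, in place of code of your own. Each camera call takes 0.05 s, during which the arm holds its last target. There are 200 camera calls.

## Working session

There is one attempt and no reset: what is moved stays moved. The work goes in short steps, Python scripts to look and compute and a tool call to move; the robot and the scene stay as the last step left them, time stands still between calls to the robot, and variables do not carry over. Pictures are saved under pics/ and viewed, about 8 in all and at most 12, crops included, and the job is handed in when it is done.

Besides the shell and the picture viewer there is one more tool, called after "Emit:" as name(argument=value, ...) on one line, values as JSON. play_rows: Moves the arm, as the interface text tells. Its arguments: {"type":"object","properties":{"targets":{"type":"array"},"grip_force":{"type":"number"}},"required":["targets"]}

```bash
ls; mkdir -p pics; python3 - <<'E'
from plant import bot
import cv2
for c in("top","side"):
    im=bot.read_camera(c); cv2.imwrite(f"pics/{c}0.png",im[:,:,::-1])
    m=bot.camera_model(c); print(c,m)
    for n in ["prawn_pack_center","prawn_marker_mid","rack","spare_fish_mid","spare_bread_mid","hung_fish_mid","hung_bread_mid","fish_pack_center","bread_pack_center"]:
        print(n,[(round(d["conf"],2),[round(float(v)) for v in d["extent"]]) for d in bot.cut_out(c,n)])
print(bot.get_state(),bot.nose_length)
E
```

```text
pics
top {'fx': 445.8169538960334, 'fy': 445.8169538960334, 'cx': 315.4904938141049, 'cy': 199.58701541369967, 'dist_coeffs': array([0.00428098, 0.        , 0.        , 0.        , 0.        ]), 'eye': array([0.36619889, 0.05733081, 1.44443706]), 'rotation': array([-3.04039284, -0.01056511, -1.56969623])}
prawn_pack_center [(0.57, [434, 217, 24, 47]), (0.46, [231, 204, 35, 11])]
prawn_marker_mid [(0.84, [172, 165, 35, 36]), (0.66, [230, 185, 29, 12]), (0.64, [220, 266, 28, 25])]
rack [(0.85, [234, 207, 48, 63])]
spare_fish_mid [(0.54, [234, 205, 34, 12])]
spare_bread_mid [(0.48, [239, 226, 24, 7])]
hung_fish_mid [(0.48, [333, 142, 31, 15])]
hung_bread_mid [(0.7, [293, 142, 24, 15])]
fish_pack_center [(0.76, [330, 195, 22, 50]), (0.75, [372, 170, 42, 103]), (0.21, [234, 207, 42, 63])]
bread_pack_center [(0.64, [296, 196, 20, 49])]
side {'fx': 460.2110686808044, 'fy': 460.2110686808044, 'cx': 323.2716688279206, 'cy': 198.7301441718366, 'dist_coeffs': array([0.00319943, 0.        , 0.        , 0.        , 0.        ]), 'eye': array([0.22857797, 0.87445524, 1.01569062]), 'rotation': arra
[... 564 characters left out ...]
pack_center [(0.67, [311, 234, 53, 33])]
{'t': 1.0, 'qpos': array([-1.39038490e+00,  1.30404480e-01,  1.48818234e+00, -1.37917508e-05,
        1.52298358e+00, -8.54035064e-02]), 'dq': array([-0.0001468 , -0.00076563, -0.00184613, -0.00031924,  0.00078292,
       -0.00049012]), 'effort': array([-1.22490012e-03, -5.69334340e+01, -5.00877607e+01, -5.90539321e-05,
        1.28683561e-03,  1.55116231e-05]), 'tool_pos': array([ 0.1576354 , -0.57894009,  0.25029925]), 'tcp_rot': array([3.14157166e+00, 1.56239108e-05, 2.65815596e-01]), 'contact_force': array([-0.19689145,  0.16123293,  0.52093566]), 'torque': array([-0.02954039,  0.02247354,  0.01084406]), 'gripper_width': 0.08554964765854088} 0.019
```

```bash
python3 - <<'E'
import cv2
a=cv2.imread("pics/top0.png")[110:310,140:460];cv2.imwrite("pics/top0c.png",cv2.resize(a,(800,500),interpolation=cv2.INTER_CUBIC))
a=cv2.imread("pics/side0.png")[110:370,160:420];cv2.imwrite("pics/side0c.png",cv2.resize(a,(600,600),interpolation=cv2.INTER_CUBIC))
E
```

```text
(no output)
```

View pics/top0c.png

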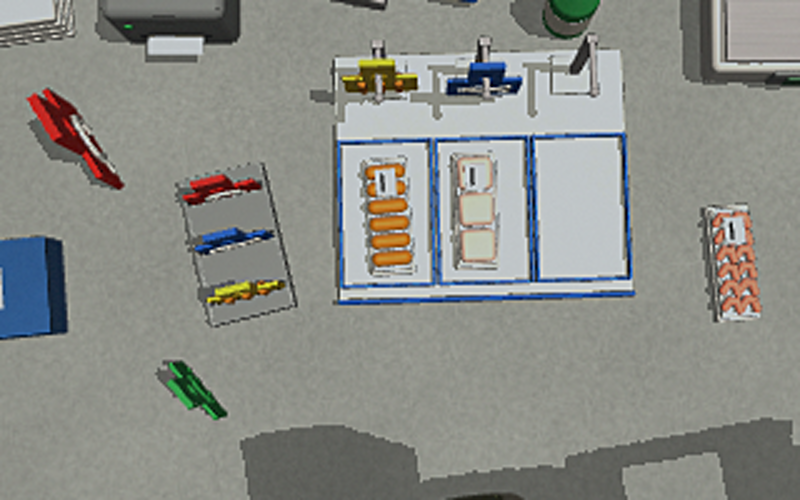

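View pics/side0c.png

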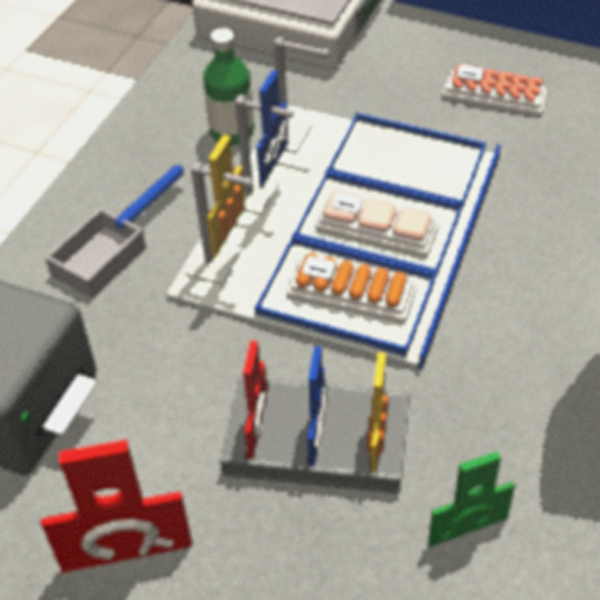

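The top crop shows the empty right bay at about full pixel (372,193) and its free peg near (375,138). The prawn pack is at (434,217).

Candidates for the red marker, in top-camera pixels:
- Big red plate at (172,165): larger and outside the rack.
- Red marker in the rack at (230,185).
- Green marker at (220,266): excluded by colour.

I choose the one in the rack. The side crop confirms it is the smaller red one, with the white prawn, at (271,285).

```bash
cat > h.py <<'E'
import numpy as np,cv2
from plant import bot
from scipy.spatial.transform import Rotation as Ro
from scipy.optimize import minimize
def R(rpy): return Ro.from_euler('xyz',rpy).as_matrix()
CM={c:bot.camera_model(c) for c in("top","side")}
def K(m): return np.array([[m["fx"],0,m["cx"]],[0,m["fy"],m["cy"]],[0,0,1]])
def proj(c,P):
    m=CM[c];r=R(m["rotation"]).T
    return cv2.projectPoints(np.atleast_2d(np.asarray(P,float)),cv2.Rodrigues(r)[0],-r@m["eye"],K(m),np.array(m["dist_coeffs"]))[0][:,0]
def ray(c,uv):
    m=CM[c];p=cv2.undistortPoints(np.array(uv,float).reshape(-1,1,2),K(m),np.array(m["dist_coeffs"]))[:,0]
    return m["eye"],np.c_[p,np.ones(len(p))]@R(m["rotation"]).T
def onz(c,uv,z):
    o,d=ray(c,uv);return o+d*((z-o[2])/d[:,2])[:,None]
def tri(a,b):
    A=[];B=[]
    for c,u in(("top",a),("side",b)):
        o,d=ray(c,u);d=d[0]/np.linalg.norm(d[0]);M=np.eye(3)-np.outer(d,d);A.append(M);B.append(M@o)
    x=np.linalg.lstsq(np.vstack(A),np.hstack(B),rcond=None)[0];return x
def box(cx,cz,l):  # center offset, half sizes
    return np.array([[i,j,k] for i in(-1,1) for j in(-1,1) for k in(-1,1)])*np.array(l)/2+[0,0,cz]
def sil(c,boxes,p,z,S=4):
    im=np.zeros((400*S,640*S),np.uint8);M=Ro.from_euler('z',p[2]).as_matrix()
    for b in boxes:
        h=cv2.convexHull(((proj(c,b@M.T+[p[0],p[1],z])+.5)*S*16).astype(np.int32));cv2.fillConvexPoly(im,h,1,shift=4)
    return cv2.resize(im.astype(np.float32),(640,400),interpolation=cv2.INTER_AREA)
def fit(masks,boxes,p0,z):
    def f(q):
        p=[q[0]/1e3,q[1]/1e3,q[2]/1e2];s=0
        for c,m in masks.items():
            a=sil(c,boxes,p,z);s+=1-np.minimum(a,m).sum()/np.maximum(a,m).sum()
        return s/len(masks)
    q0=np.array([p0[0]*1e3,p0[1]*1e3,p0[2]*1e2])
    r=minimize(f,q0,method="Nelder-Mead",options=dict(initial_simplex=np.vstack([q0,q0+[12,0,0],q0+[0,12,0],q0+[0,0,12]]),xatol=.05,fatol=1e-4))
    return r.x/[1e3,1e3,1e2],r.fun
PACK=[box(0,.019,[.15,.056,.038])]
MARK=[box(0,.035,[.006,.09,.07]),box(0,.104,[.008,.04,.068])]
def mask(c,name,uv):
    L=bot.cut_out(c,name);d=min(L,key=lambda d:np.hypot(d["extent"][0]-uv[0],d["extent"][1]-uv[1]));return d["pixels"].astype(np.float32)
E
python3 - <<'E'
from h import *
for c in CM: bot.read_camera(c)
m={"top":mask("top","prawn_pack_center",(434,217)),"side":mask("side","prawn_pack_center",(376,148))}
g=onz("top",[434,217],.03)[0]
for k in(["top","side"],["top"],["side"]):print("pack",fit({c:m[c] for c in k},PACK,[g[0],g[1],.1],0))
m={"top":mask("top","prawn_marker_mid",(230,185)),"side":mask("side","prawn_marker_mid",(271,285))}
g=onz("top",[230,185],.1)[0]
for k in(["top","side"],["top"],["side"]):print("mark",fit({c:m[c] for c in k},MARK,[g[0],g[1],.1],.008))
for n,a,b in(("spare_fish_mid",(234,205),(297,286)),("spare_bread_mid",(239,226),(324,289))):
  m={"top":mask("top",n,a),"side":mask("side",n,b)};g=onz("top",a,.1)[0];print(n,fit(m,MARK,[g[0],g[1],.1],.008))
RK=[box(0,.016,[.19,.108,.032])]
# rough tray: crop corners
c=lambda u,v:(140+u/2.5,110+v/2.5)
print("bay corners z.026",onz("top",[c(534,137),c(624,137),c(628,279),c(536,280)],.024))
print("divs",onz("top",[c(340,142),c(435,140),c(531,137),c(625,135)],.03),onz("top",[c(340,285),c(437,283),c(534,281),c(630,278)],.03))
# zoomed crops of peg
a=cv2.imread("pics/top0.png")[115:165,340:400];b=cv2.imread("pics/side0.png")[120:170,265:325]
cv2.imwrite("pics/peg.png",np.hstack([cv2.resize(a,(400,333),interpolation=cv2.INTER_NEAREST),cv2.resize(b,(400,333),interpolation=cv2.INTER_NEAREST)]))
E
```

```text
pack (array([ 0.46114618, -0.332044  ,  0.06679807]), np.float64(0.20621612668037415))
pack (array([ 0.46378233, -0.33137047,  0.05466449]), np.float64(0.18567103147506714))
pack (array([ 0.45997876, -0.34060397,  0.12652086]), np.float64(0.2108667492866516))
mark (array([0.54853252, 0.31355438, 0.25319425]), np.float64(0.2630913257598877))
mark (array([0.55022638, 0.31800073, 0.14133991]), np.float64(0.2832571864128113))
mark (array([0.54883935, 0.31186586, 0.25942994]), np.float64(0.1366363763809204))
spare_fish_mid (array([0.48474929, 0.2974654 , 0.21758681]), np.float64(0.18459773063659668))
spare_bread_mid (array([0.4231078 , 0.27976605, 0.20810079]), np.float64(0.3159787952899933))
bay corners z.026 [[ 0.62370847 -0.0805345   0.024     ]
 [ 0.62404953 -0.19704508  0.024     ]
 [ 0.44036175 -0.19927608  0.024     ]
 [ 0.4388857  -0.08169577  0.024     ]]
divs [[ 0.61536509  0.16943035  0.03      ]
 [ 0.61833359  0.04745402  0.03      ]
 [ 0.62260931 -0.07608786  0.03      ]
 [ 0.62557445 -0.1973016   0.03      ]] [[ 0.43183414  0.16758883  0.03      ]
 [ 0.43456373  0.04465217  0.03      ]
 [ 0.4373042  -0.07855599  0.03      ]
 [ 0.4413246  -0.2007599   0.03      ]]
```

View pics/peg.png

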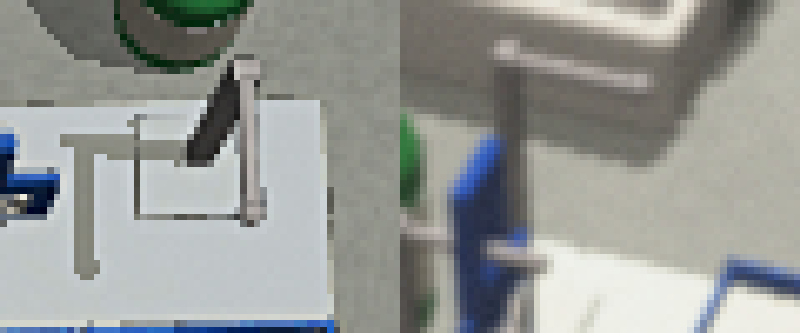

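```bash
python3 - <<'E'
from h import *
print("ball",tri((377.3,146.0),(300.95,131.5)),"onz",onz("top",[377.3,146.0],.172),onz("side",[300.95,131.5],.172))
print("rod end",tri((376.4,124.7),(280.4,126.5)),onz("top",[376.4,124.7],.172),onz("side",[280.4,126.5],.172))
T=cv2.imread("pics/top0.png").astype(float);bl=np.clip(T[:,:,0]-T[:,:,2]-15,0,None)
# dividers: per-row weighted centroid
L=[]
for u0,u1 in((276.0,275.5),(314,315),(352.4,353.6),(390,392)):
    pts=[]
    for v in range(172,220):
        u=u0+(u1-u0)*(v-166)/56;i=np.arange(int(u)-4,int(u)+6);w=bl[v,i]
        if w.sum()>20: pts.append([(w*i).sum()/w.sum(),v])
    P=onz("top",pts,.030);k=np.polyfit(P[:,0],P[:,1],1);r=P[:,1]-np.polyval(k,P[:,0]);g=abs(r)<.002;k=np.polyfit(P[g,0],P[g,1],1)
    print("div slope %.4f y@.53 %.4f n%d"%(k[0],np.polyval(k,.53),g.sum()))
for v0 in(165,222,228):
    pts=[]
    for u in range(358,387):
        i=np.arange(v0-4,v0+5) if v0<200 else np.arange(v0-3,v0+3)
        w=bl[i,u]
        if w.sum()>20: pts.append([u,(w*i).sum()/w.sum()])
    P=onz("top",pts,.026);k=np.polyfit(P[:,1],P[:,0],1);print("lip",v0,"slope %.4f x@-.137 %.4f n%d"%(k[0],np.polyval(k,-.137),len(P)))
# pack via local background difference
for c,(u,v,w,h) in {"top":(434,217,44,66),"side":(376,148,70,44)}.items():
    I=cv2.imread(f"pics/{c}0.png");gm=np.zeros((400,640),np.uint8)
    cv2.grabCut(I,gm,(u-w//2+4,v-h//2+4,w-8,h-8),np.zeros((1,65)),np.zeros((1,65)),6,cv2.GC_INIT_WITH_RECT)
    m=((gm==1)|(gm==3)).astype(np.float32);np.save(f"pk_{c}.npy",m);print(c,m.sum())
m={c:np.load(f"pk_{c}.npy") for c in CM}
for k in(["top","side"],["top"],["side"]):print("pack",fit({c:m[c] for c in k},PACK,[.461,-.333,.1],0))
p,_=fit(m,PACK,[.461,-.333,.1],0)
I=cv2.imread("pics/top0.png");J=cv2.imread("pics/side0.png")
def ov(c,I,x0,y0,w,h,S,boxes,p,z):
    o=cv2.resize(I[y0:y0+h,x0:x0+w],None,fx=S,fy=S,interpolation=cv2.INTER_NEAREST);M=Ro.from_euler('z',p[2]).as_matrix()
    for b in boxes:
        q=((proj(c,b@M.T+[p[0],p[1],z])+.5-[x0,y0])*S).astype(int)
        for i in range(8):
            for j in(1,2,4):
                if not i&j: cv2.line(o,tuple(map(int,q[i])),tuple(map(int,q[i|j])),(0,255,0),1)
    return o
mk=[.5485,.3136,.23]
a=ov("top",I,410,185,48,64,6,PACK,p,0);b=ov("side",J,340,124,72,48,6,PACK,p,0)
c=ov("top",I,200,165,64,64,6,MARK,mk,.008);d=ov("side",J,240,250,72,72,5,MARK,mk,.008)
for n,x in zip("abcd",(a,b,c,d)):
    pass
C=np.zeros((600,800,3),np.uint8)
for x,(X,Y) in zip((a,b[:200*2],c[:,:384],d),((0,0),(320,0),(0,400),(400,300))):
    hh=min(x.shape[0],600-Y);ww=min(x.shape[1],800-X);C[Y:Y+hh,X:X+ww]=x[:hh,:ww]
cv2.imwrite("pics/ov.png",C)
E
```

```text
ball [ 0.64804027 -0.13510448  0.17919991] onz [[ 0.65247549 -0.13557323  0.172     ]] [[ 0.6486729  -0.14388775  0.172     ]]
rod end [ 0.71163975 -0.13272321  0.18133327] [[ 0.71580303 -0.13374735  0.172     ]] [[ 0.71532006 -0.14399887  0.172     ]]
div slope 0.0359 y@.53 0.1699 n48
div slope 0.0329 y@.53 0.0486 n48
div slope 0.0331 y@.53 -0.0764 n48
div slope 0.0319 y@.53 -0.1981 n48
lip 165 slope -0.0393 x@-.137 0.6271 n29
lip 222 slope -0.0308 x@-.137 0.4413 n29
lip 228 slope -0.0261 x@-.137 0.4211 n29
top 864.0
side 682.0
pack (array([ 0.46086748, -0.32946749,  0.09987714]), np.float64(0.186029851436615))
pack (array([ 0.4631492 , -0.32914647,  0.08200472]), np.float64(0.14250844717025757))
pack (array([ 0.46055876, -0.33226535,  0.13579706]), np.float64(0.22053152322769165))
```

View pics/ov.png

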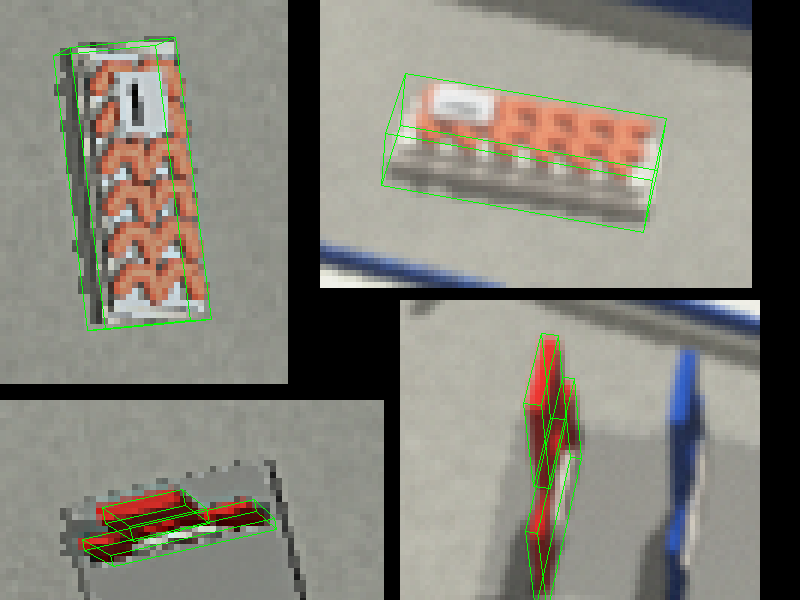

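The overlay shows that the pack and marker fits agree with the pictures to within a few mm. The side camera disagrees with the top camera by about 6–8 mm in y. The tray geometry and the peg agree with the top camera, so I trust that one. I'll move above the pack.

```bash
cat > go.py <<'E'
import sys,numpy as np
from plant import bot
from scipy.spatial.transform import Rotation as Ro
x,y,z,yaw=map(float,sys.argv[1:5]);s=bot.get_state()
A=Ro.from_euler('xyz',s["tcp_rot"]);B=Ro.from_euler('xyz',[np.pi,0,yaw])
print("t%.2f"%s["t"],"pos",s["tool_pos"].round(4),"rot",s["tcp_rot"].round(3),"F",s["contact_force"].round(1),"w%.4f"%s["gripper_width"])
print("shift mm",(A.inv().apply(np.array([x,y,z])-s["tool_pos"])*1e3).round(1),"turn",(A.inv()*B).as_rotvec().round(3))
E
python3 go.py .461 -.330 .13 .10
```

```text
t1.50 pos [ 0.1576 -0.5789  0.2503] rot [-3.142  0.     0.266] F [1.2 0.3 0.1] w0.0851
shift mm [ 358.1 -160.5  120.3] turn [0.    0.    0.166]
```

Emit:
play_rows(targets=[85, 358, -160, 120, 0, 0, 0.166, 85, 358, -160, 120, 0, 0, 0.166, 85, 358, -160, 120, 0, 0, 0.166, 85, 358, -160, 120, 0, 0, 0.166, 85, 358, -160, 120, 0, 0, 0.166])

```text
t: 1.92
tool_pos: [0.3125, -0.4517, 0.1891]
tcp_rot: [3.141, -0.0, 0.099]
contact_force: [1.8, -0.8, -0.9]
gripper_width: 0.0851
```

```bash
python3 go.py .461 -.330 .13 .10
```

```text
t1.92 pos [ 0.3125 -0.4517  0.1891] rot [ 3.141 -0.     0.099] F [ 1.8 -0.8 -0.9] w0.0851
shift mm [ 159.8 -106.5   59.1] turn [ 0.001 -0.    -0.001]
```

Emit:
play_rows(targets=[85, 155, -102, 58, 0, 0, 0, 85, 155, -102, 58, 0, 0, 0, 85, 155, -102, 58, 0, 0, 0, 85, 155, -102, 58, 0, 0, 0, 85, 155, -102, 58, 0, 0, 0])

```text
t: 2.33
tool_pos: [0.4575, -0.3331, 0.1303]
tcp_rot: [-3.14, -0.0, 0.101]
contact_force: [0.0, -0.3, 0.3]
gripper_width: 0.0849
```

```bash
python3 go.py .461 -.330 .13 .10; python3 - <<'E'
from h import *
s=bot.get_state()
a=bot.read_camera("top")[:,:,::-1];b=bot.read_camera("side")[:,:,::-1]
M=R(s["tcp_rot"])
o=[]
for c,I,(x0,y0,w,h) in(("top",a,(395,175,80,90)),("side",b,(330,95,90,90))):
    S=5;k=cv2.resize(I[y0:y0+h,x0:x0+w].copy(),None,fx=S,fy=S,interpolation=cv2.INTER_NEAREST)
    for p in([0,0,0],[0,0,.019],[0,0.05,0],[0,-.05,0]):
        q=(proj(c,s["tool_pos"]+M@p)[0]+.5-[x0,y0])*S;cv2.circle(k,tuple(int(v) for v in q),3,(0,255,0),-1)
    for b8 in PACK:
        for q in (proj(c,b8@Ro.from_euler('z',.10).as_matrix().T+[.461,-.33,0])+.5-[x0,y0])*S: cv2.circle(k,tuple(int(v) for v in q),2,(255,0,255),-1)
    o.append(k)
cv2.imwrite("pics/hov.png",np.hstack(o)[:, :800] if o[0].shape[1]+o[1].shape[1]<=800 else cv2.resize(np.hstack(o),(800,424)))
E
```

```text
t2.33 pos [ 0.4575 -0.3331  0.1303] rot [-3.14  -0.     0.101] F [ 0.  -0.3  0.3] w0.0849
shift mm [ 3.8 -2.7  0.3] turn [-0.001 -0.     0.001]
```

View pics/hov.png

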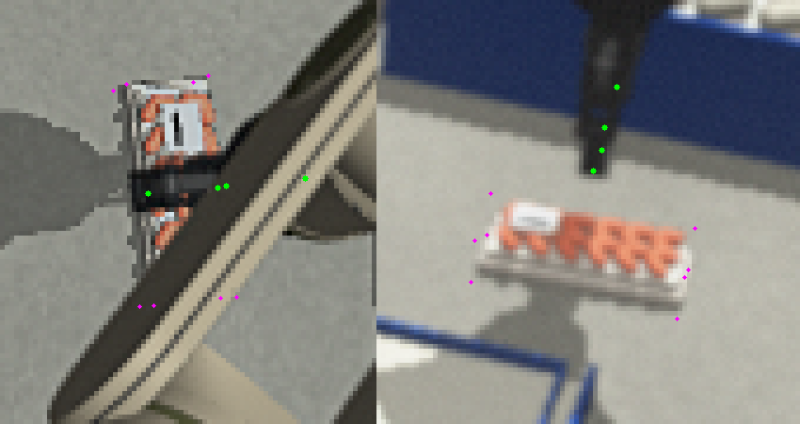

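The side view shows the gripper's finger and its projection agreeing to about 1 px, and the pack sits squarely between the jaws. I'll go down.

Emit:
play_rows(targets=[85, 2, -2, 35, 0, 0, 0, 85, 2, -2, 70, 0, 0, 0, 85, 2, -2, 98, 0, 0, 0, 85, 2, -2, 106, 0, 0, 0, 85, 2, -2, 106, 0, 0, 0])

```text
t: 2.85
tool_pos: [0.4551, -0.3326, 0.0228]
tcp_rot: [-3.138, 0.004, 0.099]
contact_force: [-0.3, -0.0, 0.8]
gripper_width: 0.085
```

Emit:
play_rows(targets=[40, 0, 0, 0, 0, 0, 0, 40, 0, 0, 0, 0, 0, 0, 40, 0, 0, 0, 0, 0, 0, 40, 0, 0, 0, 0, 0, 0, 40, 0, 0, 0, 0, 0, 0], grip_force=35)

```text
t: 3.27
tool_pos: [0.4589, -0.3355, 0.0283]
tcp_rot: [3.138, -0.003, 0.1]
contact_force: [-0.8, 0.3, 7.6]
gripper_width: 0.0552
```

Emit:
play_rows(targets=[40, 0, 0, 0, 0, 0, 0, 40, 0, 0, 0, 0, 0, 0])

```text
t: 3.43
tool_pos: [0.4589, -0.3354, 0.0283]
tcp_rot: [3.138, -0.003, 0.1]
contact_force: [-1.0, -0.5, 6.8]
gripper_width: 0.0554
```

Emit:
play_rows(targets=[40, 0, 0, -10, 0, 0, 0, 40, 0, 0, -30, 0, 0, 0, 40, 0, 0, -60, 0, 0, 0, 40, 0, 0, -80, 0, 0, 0, 40, 0, 0, -80, 0, 0, 0])

```text
t: 3.85
tool_pos: [0.46, -0.3362, 0.112]
tcp_rot: [3.135, -0.006, 0.1]
contact_force: [0.8, -1.3, -2.5]
gripper_width: 0.0556
```

```bash
python3 go.py .5342 -.1388 .13 .033
```

```text
t3.85 pos [ 0.46   -0.3362  0.112 ] rot [ 3.135 -0.006  0.1  ] F [ 0.8 -1.3 -2.5] w0.0556
shift mm [  93.6 -188.9  -18.7] turn [ 0.007 -0.006  0.067]
```

Emit:
play_rows(targets=[40, 18, -36, -18, 0, 0, 0.013, 40, 36, -73, -18, 0, 0, 0.027, 40, 54, -110, -18, 0, 0, 0.04, 40, 75, -150, -18, 0, 0, 0.055, 40, 94, -188, -18, 0, 0, 0.067])

```text
t: 4.27
tool_pos: [0.53, -0.1407, 0.1231]
tcp_rot: [-3.141, 0.0, 0.031]
contact_force: [0.9, -0.5, -4.0]
gripper_width: 0.0552
```

Emit:
play_rows(targets=[40, 0, 0, 0, 0, 0, 0, 40, 0, 0, 0, 0, 0, 0, 40, 0, 0, 0, 0, 0, 0])

```text
t: 4.52
tool_pos: [0.5297, -0.1423, 0.1229]
tcp_rot: [3.142, 0.001, 0.034]
contact_force: [-0.5, -0.0, -3.2]
gripper_width: 0.0554
```

```bash
python3 go.py .5342 -.1388 .06 .033; python3 - <<'E'
from h import *
a=bot.read_camera("top")[:,:,::-1];b=bot.read_camera("side")[:,:,::-1]
cv2.imwrite("pics/over.png",np.hstack([cv2.resize(a[130:240,330:410],None,fx=5,fy=5,interpolation=cv2.INTER_NEAREST),cv2.resize(b[130:240,275:355],None,fx=5,fy=5,interpolation=cv2.INTER_NEAREST)]))
E
```

```text
t4.52 pos [ 0.5297 -0.1423  0.1229] rot [3.142e+00 1.000e-03 3.400e-02] F [-0.5 -0.  -3.2] w0.0554
shift mm [ 4.6 -3.3 62.9] turn [0.    0.001 0.001]
```

View pics/over.png

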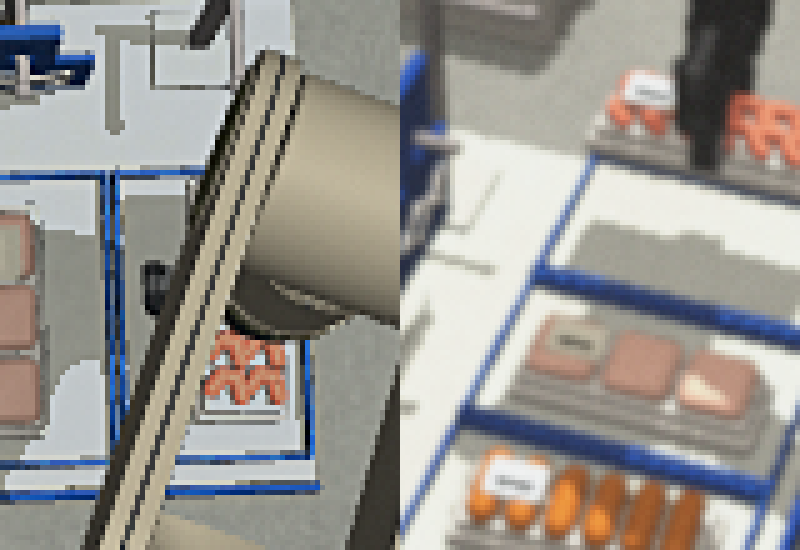

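The pack is held level above the right bay, lengthwise. I'll lower it.

Emit:
play_rows(targets=[40, 4, -3, 25, 0, 0, 0, 40, 4, -3, 50, 0, 0, 0, 40, 4, -3, 60, 0, 0, 0, 40, 4, -3, 68, 0, 0, 0, 40, 4, -3, 68, 0, 0, 0])

```text
t: 5.03
tool_pos: [0.5324, -0.1399, 0.0536]
tcp_rot: [-3.14, 0.003, 0.031]
contact_force: [-0.5, 0.2, -3.4]
gripper_width: 0.0555
```

Emit:
play_rows(targets=[40, 0, 0, 2, 0, 0, 0, 40, 0, 0, 4, 0, 0, 0, 40, 0, 0, 6, 0, 0, 0, 40, 0, 0, 6, 0, 0, 0])

```text
t: 5.37
tool_pos: [0.5345, -0.1396, 0.05]
tcp_rot: [3.141, -0.001, 0.033]
contact_force: [-0.5, -0.9, -2.5]
gripper_width: 0.0555
```

Emit:
play_rows(targets=[40, 0, 0, 1.5, 0, 0, 0, 40, 0, 0, 3, 0, 0, 0, 40, 0, 0, 3, 0, 0, 0])

```text
t: 5.62
tool_pos: [0.5343, -0.1394, 0.0465]
tcp_rot: [3.141, -0.0, 0.033]
contact_force: [0.2, -0.5, -1.5]
gripper_width: 0.055
```

Emit:
play_rows(targets=[40, 0, 0, 1.5, 0, 0, 0, 40, 0, 0, 1.5, 0, 0, 0])

```text
t: 5.78
tool_pos: [0.5345, -0.1395, 0.0464]
tcp_rot: [3.141, -0.0, 0.033]
contact_force: [-6.1, 2.2, 9.6]
gripper_width: 0.0553
```

Emit:
play_rows(targets=[72, 0, 0, -1, 0, 0, 0, 72, 0, 0, -1, 0, 0, 0, 72, 0, 0, -1, 0, 0, 0, 72, 0, 0, -1, 0, 0, 0])

```text
t: 6.12
tool_pos: [0.5342, -0.1395, 0.046]
tcp_rot: [3.141, -0.0, 0.033]
contact_force: [0.2, -0.0, 0.2]
gripper_width: 0.0719
```

Emit:
play_rows(targets=[72, 0, 0, -20, 0, 0, 0, 72, 0, 0, -55, 0, 0, 0, 72, 0, 0, -95, 0, 0, 0, 72, 0, 0, -135, 0, 0, 0, 72, 0, 0, -175, 0, 0, 0])

```text
t: 6.53
tool_pos: [0.5336, -0.1393, 0.2225]
tcp_rot: [-3.141, 0.0, 0.033]
contact_force: [1.4, -0.6, -0.7]
gripper_width: 0.0721
```

```bash
python3 go.py .4 .20 .26 1.57
```

```text
t6.53 pos [ 0.5336 -0.1393  0.2225] rot [-3.141  0.     0.033] F [ 1.4 -0.6 -0.7] w0.0721
shift mm [-122.5 -343.5  -37.4] turn [-1.000e-03  0.000e+00 -1.537e+00]
```

The pack is released. Next I go to the rack at height, turning the tool on the way.

Emit:
play_rows(targets=[50, 0, -35, -40, 0, 0, -0.12, 50, 0, -70, -40, 0, 0, -0.24, 50, 5, -105, -40, 0, 0, -0.36, 50, 5, -140, -40, 0, 0, -0.48, 50, 8, -175, -40, 0, 0, -0.6])

```text
t: 6.95
tool_pos: [0.5361, 0.0373, 0.2616]
tcp_rot: [3.141, -0.001, 0.638]
contact_force: [0.8, 0.4, -0.2]
gripper_width: 0.0503
```

```bash
python3 go.py .549 .314 .26 1.815
```

```text
t6.95 pos [0.5361 0.0373 0.2616] rot [ 3.141e+00 -1.000e-03  6.380e-01] F [ 0.8  0.4 -0.2] w0.0503
shift mm [ 175.2 -214.5    1.6] turn [ 1.000e-03 -0.000e+00 -1.177e+00]
```

Emit:
play_rows(targets=[50, 23, -28, 0, 0, 0, -0.12, 50, 46, -56, 0, 0, 0, -0.24, 50, 69, -84, 0, 0, 0, -0.36, 50, 92, -112, 0, 0, 0, -0.48, 50, 115, -140, 0, 0, 0, -0.6])

```text
t: 7.37
tool_pos: [0.546, 0.2185, 0.2609]
tcp_rot: [3.141, -0.0, 1.239]
contact_force: [-0.0, -1.1, 0.4]
gripper_width: 0.0498
```

Emit:
play_rows(targets=[50, 0, 0, 0, 0, 0, -0.12, 50, 0, 0, 0, 0, 0, -0.24, 50, 0, 0, 0, 0, 0, -0.36, 50, 0, 0, 0, 0, 0, -0.48, 50, 0, 0, 0, 0, 0, -0.577])

```text
t: 7.78
tool_pos: [0.5462, 0.2169, 0.2606]
tcp_rot: [-3.141, 0.0, 1.817]
contact_force: [0.7, -0.7, 0.0]
gripper_width: 0.0498
```

```bash
python3 go.py .549 .314 .22 1.815; python3 - <<'E'
from h import *
s=bot.get_state();print(s["qpos"].round(2))
a=bot.read_camera("top")
def f(n,c="top"): return [(round(d["conf"],2),[round(float(v)) for v in d["extent"]]) for d in bot.cut_out(c,n)]
print(f("prawn_pack_center"),f("prawn_marker_mid"))
b=bot.read_camera("side");print(f("prawn_marker_mid","side"))
m={"side":mask("side","prawn_marker_mid",(271,285))};print(fit(m,MARK,[.549,.313,.24],.008))
cv2.imwrite("pics/t1.png",a[:,:,::-1]);cv2.imwrite("pics/s1.png",b[:,:,::-1])
E
```

```text
t7.78 pos [0.5462 0.2169 0.2606] rot [-3.141  0.     1.817] F [ 0.7 -0.7  0. ] w0.0498
shift mm [93.5 26.4 40.6] turn [-0.     0.     0.002]
[ 0.29  0.09  1.51 -0.    1.54  0.05]
[(0.98, [372, 190, 22, 49]), (0.61, [291, 139, 26, 16]), (0.25, [228, 187, 27, 8])] [(0.67, [229, 186, 24, 12]), (0.59, [216, 263, 17, 19]), (0.58, [172, 166, 38, 36]), (0.47, [373, 172, 38, 95])]
[(0.68, [213, 328, 64, 57]), (0.54, [269, 282, 10, 44])]
(array([0.54833919, 0.31222216, 0.26354226]), np.float64(0.14272600412368774))
```

Emit:
play_rows(targets=[50, 31, 9, 0, 0, 0, 0.0, 50, 62, 17, 15, 0, 0, 0, 50, 94, 26, 30, 0, 0, 0, 50, 94, 26, 40, 0, 0, 0, 50, 94, 26, 40, 0, 0, 0])

```text
t: 8.5
tool_pos: [0.5475, 0.315, 0.2173]
tcp_rot: [-3.137, 0.001, 1.811]
contact_force: [0.9, -0.0, -0.7]
gripper_width: 0.0498
```

```bash
python3 go.py .549 .314 .131 1.82; python3 - <<'E'
from h import *
s=bot.get_state();M=R(s["tcp_rot"])
o=[]
for c,(x0,y0,w,h) in(("top",(195,150,80,80)),("side",(235,225,80,80))):
    I=bot.read_camera(c)[:,:,::-1];S=5;k=cv2.resize(I[y0:y0+h,x0:x0+w].copy(),None,fx=S,fy=S,interpolation=cv2.INTER_NEAREST)
    for p in([0,0,0],[0,0,.019],[0,0,.09]):
        q=(proj(c,s["tool_pos"]+M@p)[0]+.5-[x0,y0])*S;cv2.circle(k,tuple(int(v) for v in q),3,(0,255,0),-1)
    o.append(k)
cv2.imwrite("pics/rk.png",np.hstack(o))
E
```

```text
t8.50 pos [0.5475 0.315  0.2173] rot [-3.137e+00  1.000e-03  1.811e+00] F [ 0.9 -0.  -0.7] w0.0498
shift mm [-1.3  1.7 86.3] turn [-0.005  0.001 -0.009]
```

View pics/rk.png

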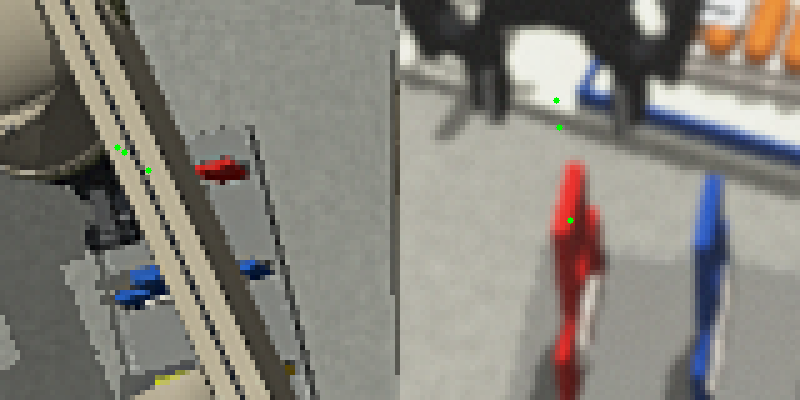

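The red ear lies centred between the jaws: side crop (568,221) against a projected point at (570,221). I'll go down and grip.

Emit:
play_rows(targets=[50, -1, 1, 30, 0, 0, 0, 50, -1, 1, 60, 0, 0, 0, 50, -1, 1, 80, 0, 0, 0, 50, -1, 1, 86, 0, 0, 0, 50, -1, 1, 86, 0, 0, 0])

```text
t: 9.02
tool_pos: [0.5499, 0.3119, 0.1339]
tcp_rot: [-3.139, 0.001, 1.808]
contact_force: [-0.3, 0.1, 0.3]
gripper_width: 0.0498
```

Emit:
play_rows(targets=[30, 0, 0, 0, 0, 0, 0, 15, 0, 0, 0, 0, 0, 0, 0, 0, 0, 0, 0, 0, 0, 0, 0, 0, 0, 0, 0, 0, 0, 0, 0, 0, 0, 0, 0], grip_force=50)

```text
t: 9.43
tool_pos: [0.5516, 0.3138, 0.1375]
tcp_rot: [3.138, -0.001, 1.81]
contact_force: [-1.0, -0.4, 6.4]
gripper_width: 0.0073
```

Emit:
play_rows(targets=[0, 0, 0, 0, 0, 0, 0, 0, 0, 0, 0, 0, 0, 0, 0, 0, 0, 0, 0, 0, 0])

```text
t: 9.68
tool_pos: [0.5516, 0.3138, 0.1375]
tcp_rot: [3.138, -0.0, 1.81]
contact_force: [-0.5, -1.4, 6.6]
gripper_width: 0.0072
```

Emit:
play_rows(targets=[0, 0, 0, -10, 0, 0, 0, 0, 0, 0, -35, 0, 0, 0, 0, 0, 0, -70, 0, 0, 0, 0, 0, 0, -100, 0, 0, 0, 0, 0, 0, -100, 0, 0, 0])

```text
t: 10.1
tool_pos: [0.5537, 0.315, 0.245]
tcp_rot: [3.129, -0.003, 1.81]
contact_force: [0.7, 1.0, 0.2]
gripper_width: 0.0073
```

```bash
python3 go.py .57 -.137 .24 1.604
```

```text
t10.10 pos [0.5537 0.315  0.245 ] rot [ 3.129e+00 -3.000e-03  1.810e+00] F [0.7 1.  0.2] w0.0073
shift mm [-443.   -91.2    2.7] turn [ 0.012 -0.004  0.206]
```

Emit:
play_rows(targets=[0, -38, -4, 0, 0, 0, 0.02, 0, -76, -8, 0, 0, 0, 0.04, 0, -114, -15, 0, 0, 0, 0.06, 0, -152, -24, 0, 0, 0, 0.08, 0, -190, -34, 0, 0, 0, 0.1])

```text
t: 10.52
tool_pos: [0.5625, 0.1193, 0.2361]
tcp_rot: [3.14, 0.0, 1.709]
contact_force: [0.7, 0.8, -1.0]
gripper_width: 0.0071
```

```bash
python3 go.py .57 -.137 .24 1.604
```

```text
t10.52 pos [0.5625 0.1193 0.2361] rot [3.14  0.    1.709] F [ 0.7  0.8 -1. ] w0.0071
shift mm [-254.8  -28.    -4. ] turn [0.002 0.    0.105]
```

Emit:
play_rows(targets=[0, -38, -4, -2, 0, 0, 0.02, 0, -76, -8, -4, 0, 0, 0.04, 0, -114, -12, -4, 0, 0, 0.06, 0, -152, -16, -4, 0, 0, 0.08, 0, -190, -21, -4, 0, 0, 0.1])

```text
t: 10.93
tool_pos: [0.5681, -0.0722, 0.2403]
tcp_rot: [3.14, 0.0, 1.609]
contact_force: [0.5, 0.1, -0.9]
gripper_width: 0.0072
```

Emit:
play_rows(targets=[0, -32, -4, 0, 0, 0, 0.0, 0, -60, -7, 0, 0, 0, 0.005, 0, -60, -7, 0, 0, 0, 0.005, 0, -60, -7, 0, 0, 0, 0.005])

```text
t: 11.27
tool_pos: [0.5632, -0.1321, 0.2398]
tcp_rot: [3.141, 0.0, 1.602]
contact_force: [-0.1, 0.5, -1.1]
gripper_width: 0.0071
```

```bash
python3 go.py .610 -.1365 .2135 1.604; python3 - <<'E'
from h import *
s=bot.get_state();M=R(s["tcp_rot"])
o=[]
for c,(x0,y0,w,h) in(("top",(335,110,80,80)),("side",(265,110,80,100))):
    I=bot.read_camera(c)[:,:,::-1];cv2.imwrite(f"pics/{c}2.png",I);S=5;k=cv2.resize(I[y0:y0+h,x0:x0+w].copy(),None,fx=S,fy=S,interpolation=cv2.INTER_NEAREST)
    for p in([0,0,-.0085],[0,0,.0415],[.045,0,.1295],[-.045,0,.1295]):
        q=(proj(c,s["tool_pos"]+M@p)[0]+.5-[x0,y0])*S;cv2.circle(k,tuple(int(v) for v in q),2,(0,255,0),-1)
    o.append(cv2.copyMakeBorder(k,0,500-k.shape[0],0,0,cv2.BORDER_CONSTANT))
cv2.imwrite("pics/pre.png",np.hstack(o))
E
```

```text
t11.27 pos [ 0.5632 -0.1321  0.2398] rot [3.141 0.    1.602] F [-0.1  0.5 -1.1] w0.0071
shift mm [-5.8 46.6 26.3] turn [ 0.001  0.    -0.002]
```

View pics/pre.png

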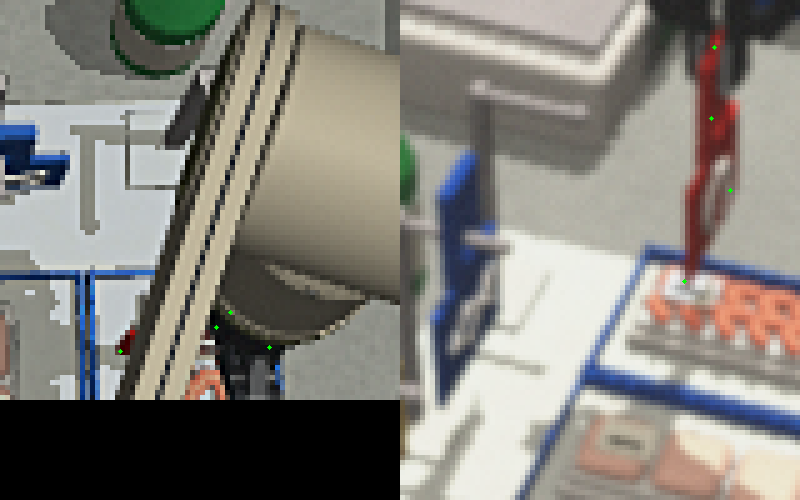

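```bash
cat > rel.py <<'E'
from h import *
s=bot.get_state();t=s["tool_pos"]
I=bot.read_camera("side")[:,:,::-1].copy();hsv=cv2.cvtColor(I,cv2.COLOR_BGR2HSV)
m=(((hsv[...,0]<6)|(hsv[...,0]>172))&(hsv[...,1]>150)&(hsv[...,2]>50)).astype(np.uint8)
m[:, :270]=0;m[:,345:]=0;m[215:]=0;m[:100]=0
n,l,st,_=cv2.connectedComponentsWithStats(m);k=1+np.argmax(st[1:,4]);m=(l==k).astype(np.uint8)
h=cv2.findContours(m,0,1)[0]
m=cv2.morphologyEx(m,cv2.MORPH_CLOSE,np.ones((5,5)))
# ignore top 25mm hidden by pads: compare only below pad tips
b=MARK;yaw=s["tcp_rot"][2]-np.pi/2
z0=t[2]-.1295
lim=int(proj("side",[[t[0],t[1],t[2]-.024]])[0][1]);W=np.ones((400,1));W[:lim]=0
def f(q):
    a=sil("side",b,[q[0]/1e3,q[1]/1e3,yaw+q[2]/100],z0);return 1-(np.minimum(a,m)*W).sum()/(np.maximum(a,m)*W).sum()
q0=np.array([t[0]*1e3,t[1]*1e3,0]);r=minimize(f,q0,method="Nelder-Mead",options=dict(initial_simplex=np.vstack([q0,q0+[4,0,0],q0+[0,6,0],q0+[0,0,8]]),xatol=.05,fatol=1e-4))
print("px",st[k],"tcp",t.round(4),"fit dx,dy mm (z from grip)",(r.x[:2]-q0[:2]).round(1),"dyaw",r.x[2]/100,"err",r.fun.round(3))
# difference in side view between marker eye and ball, both expressed at z=.172 plane
e=proj("side",[[r.x[0]/1e3,r.x[1]/1e3,z0+.088]])[0];eb=(301.2,131.5)
print("eye px",e.round(1),"ball(side,z.172)",onz("side",eb,.172)[0].round(4),"eye(side) ",r.x[:2].round(1),"eye z",round(z0+.088,4))
E
python3 rel.py
```

```text
px [323 117   9  46 108] tcp [ 0.5635 -0.1301  0.2396] fit dx,dy mm (z from grip) [ 25.7 -92.5] dyaw 0.10404195275999185 err 0.434
eye px [328.8 114.1] ball(side,z.172) [ 0.648  -0.1442  0.172 ] eye(side)  [ 589.2 -222.6] eye z 0.1981
```

```bash
python3 - <<'E'
import re
s=open("rel.py").read()
s=s.replace("m=(((hsv[...,0]<6)|(hsv[...,0]>172))&(hsv[...,1]>150)&(hsv[...,2]>50)).astype(np.uint8)","B,G,Rr=[I[...,i].astype(int) for i in range(3)];m=((Rr>1.7*G)&(Rr>1.7*B)&(Rr>35)).astype(np.uint8)")
s=s.replace("np.ones((5,5))","np.ones((9,9))").replace("# difference","print('f0',f(q0))\nv=I.copy();a=sil('side',b,[r.x[0]/1e3,r.x[1]/1e3,yaw+r.x[2]/100],z0);a0=sil('side',b,[q0[0]/1e3,q0[1]/1e3,yaw],z0)\nC=[cv2.resize(x[100:200,280:350],None,fx=4,fy=4,interpolation=0) for x in (I,cv2.merge([a0*255,m*255.,a*255]).astype(np.uint8))];cv2.imwrite('pics/fit.png',np.hstack(C))\n# difference")
open("rel.py","w").write(s)
E
python3 rel.py
```

```text
px [322 116  10  48 176] tcp [ 0.5635 -0.1296  0.2394] fit dx,dy mm (z from grip) [  5.3 -17.1] dyaw 0.06508004473797026 err 0.399
f0 0.5136578352844526Traceback (most recent call last):
  File "rel.py", line 19, in <module>
    C=[cv2.resize(x[100:200,280:350],None,fx=4,fy=4,interpolation=0) for x in (I,cv2.merge([a0*255,m*255.,a*255]).astype(np.uint8))];cv2.imwrite('pics/fit.png',np.hstack(C))
                                                                                 ~~~~~~~~~^^^^^^^^^^^^^^^^^^^^^^^
cv2.error: OpenCV(4.12.0) /io/opencv/modules/core/src/merge.dispatch.cpp:130: error: (-215:Assertion failed) mv[i].size == mv[0].size && mv[i].depth() == depth in function 'merge'
```

```bash
python3 - <<'E'
from h import *
s=bot.get_state();t=s["tool_pos"];M=R(s["tcp_rot"])
I=bot.read_camera("side").astype(int)
print("cols 316..345",t.round(4))
for v in range(112,170):
    print(v,"".join("R" if (r>1.6*g and r>1.6*b and r>35) else "w" if r>140 and g>130 else "#" if r+g+b<120 else "." for r,g,b in I[v,316:346]))
P={"board near top":[.045,0,.0595],"board near bot":[.045,0,.1295],"board far top":[-.045,0,.0595],"far bot":[-.045,0,.1295],"ear near base":[.02,0,.0615],"eye":[0,0,.0415]}
for n,p in P.items(): print(n,proj("side",t+M@p)[0].round(1))
E
```

```text
cols 316..345 [ 0.5635 -0.1294  0.2393]
112 ##########....#####....#####..
113 .###.####......#####..#####...
114 ...#######.....###.##.####....
115 .......####....##########.....
116 .......#..#.R.##########......
117 ...........RRR.###...##.......
118 ...........RR..##.............
119 ..........RRR......wwwwwww....
120 ..........RRR...#..wwwwwwwwwww
121 .....w...RRRR...#..wwwwwwwwwww
122 ....ww...RRRR...#..wwwwwwwwwww
123 ...ww...RRRR....#..wwwwwwwwwww
124 ...www..RRRR....#..wwwwwwwwwww
125 ..wwww..RRRR......wwwwwwwwwwww
126 ..wwwww..RRR......wwwwwwwwwwww
127 .wwwwwww.RRR.....wwwwwwwwwwwww
128 wwwwwwww.RRR....wwwwwwwwwwwwww
129 wwwwwwww.RRR...wwwwwwwwwwwwwww
130 wwwwwwww.RRRRR.wwwwwwwwwwwwwww
131 wwwwwwww.RRRRRRRwwwwwwwwwwwwww
132 wwwwwwww.RRRRRRR.wwwwwwwwwwwww
133 wwwwwwww.RRRRRRR.wwwwwwwwwwwww
134 wwwwwwww.RRRRRRR.wwwwwwwwwwwww
135 wwwwwwww.RRRRRRR.wwwwwwwwwwwww
136 wwwwwwww.RRRRRRR.wwwwwwwwwwwww
137 wwwwwwww.RRRRRRR.wwwwwwwwwwwww
138 wwwwwwww.RRRRRRR.wwwwwwwwwwwww
139 wwwwwwww.RRRRRR..wwwwwwwwwwwww
140 wwwwwwww.RRRRRR..wwwwwwwwwwwww
141 wwwwwwww.RRR.....wwwwwwwwwwwww
142 wwwwww
[... 423 characters left out ...]
....wwwwwwwwwwwwwwwww
155 wwwww.RRR....wwwwwwwwwwwwwwwww
156 wwwww.RRR...wwwwwwwwwwwwwwwwww
157 wwwww.RRRR..wwwwwwwwwwwwwwwwww
158 wwwww.RRRR..wwwwwwwwwwwwwwwwww
159 ...ww.RRRR.wwwwwwwwwwwwwwwwwww
160 .......RR..wwwwwwwwwwwwwwwwwww
161 ......RRR...wwwwwwwwwwwwwwwwww
162 ......RRR.......wwwwwwwwwwwwww
163 wwwww.RR............wwwwwwwwww
164 wwwwww.R.................wwwww
165 wwwwww..wwwwww...............w
166 wwwwww.wwwwwwww...............
167 wwwwwwwwwwwwwwwwwRww..........
168 wwwwwwwwwwwwwwRwwRRRRRRwww....
169 wwwwwwwwwwwwwwRwwRRRRwwwRRww..
board near top [321.5 148.1]
board near bot [321.  166.6]
board far top [330.9 129.8]
far bot [330.1 148.1]
ear near base [324.2 143.4]
eye [326.4 133.8]
```

```bash
python3 - <<'E'
from h import *
for c,f,(x0,x1,y0,y1) in(("top","t1",355,390,165,220),("side","s1",305,365,155,195)):
    I=cv2.imread(f"pics/{f}.png").astype(int);B,G,Rr=I[...,0],I[...,1],I[...,2]
    m=(Rr>1.3*G)&(Rr>1.25*B)&(Rr>90);w=np.zeros_like(m);w[y0:y1,x0:x1]=1;m&=w
    v,u=np.nonzero(m);uv=[u.mean(),v.mean()];print(c,len(u),uv,(u.min(),u.max(),v.min(),v.max()),"centroid z.054",onz(c,uv,.054)[0].round(4), "mid-extent",onz(c,[(u.min()+u.max())/2,(v.min()+v.max())/2],.054)[0].round(4))
# side: blue dividers/bay on side image at columns
S=cv2.imread("pics/s1.png").astype(int);bl=np.clip(S[...,0]-S[...,2]-25,0,None)
for u in(320,330,340,350):
    col=bl[130:215,u];n=np.nonzero(col>20)[0]+130
    g=np.split(n,np.nonzero(np.diff(n)>2)[0]+1)
    print(u,[(round(float((bl[k,u]*k).sum()/bl[k,u].sum()),1),len(k),onz("side",[u,(bl[k,u]*k).sum()/bl[k,u].sum()],.03)[0].round(4)[:2]) for k in g if len(k)])
E
```

```text
Traceback (most recent call last):
ValueError: too many values to unpack (expected 3)
```

```bash
python3 - <<'E'
from h import *
for c,f,x0,x1,y0,y1 in(("top","t1",355,390,165,220),("side","s1",305,365,155,195)):
    I=cv2.imread(f"pics/{f}.png").astype(int);B,G,Rr=I[...,0],I[...,1],I[...,2]
    m=(Rr>1.3*G)&(Rr>1.25*B)&(Rr>90);w=np.zeros_like(m);w[y0:y1,x0:x1]=1;m&=w
    v,u=np.nonzero(m);uv=[u.mean(),v.mean()];print(c,len(u),uv,(u.min(),u.max(),v.min(),v.max()),"centroid z.054",onz(c,uv,.054)[0].round(4), "mid-extent",onz(c,[(u.min()+u.max())/2,(v.min()+v.max())/2],.054)[0].round(4))
S=cv2.imread("pics/s1.png").astype(int);bl=np.clip(S[...,0]-S[...,2]-25,0,None)
for u in(320,330,340,350):
    col=bl[130:215,u];n=np.nonzero(col>20)[0]+130
    g=np.split(n,np.nonzero(np.diff(n)>2)[0]+1)
    print(u,[(round(float((bl[k,u]*k).sum()/bl[k,u].sum()),1),len(k),onz("side",[u,(bl[k,u]*k).sum()/bl[k,u].sum()],.03)[0].round(4)[:2]) for k in g if len(k)])
E
```

```text
top 347 [np.float64(373.5677233429395), np.float64(192.5187319884726)] (np.int64(365), np.int64(381), np.int64(170), np.int64(210)) centroid z.054 [ 0.5302 -0.1398  0.054 ] mid-extent [ 0.5381 -0.1381  0.054 ]
side 349 [np.float64(338.4355300859599), np.float64(173.01432664756447)] (np.int64(314), np.int64(357), np.int64(165), np.int64(182)) centroid z.054 [ 0.5222 -0.1349  0.054 ] mid-extent [ 0.53   -0.1296  0.054 ]
320 [(160.6, 2, array([ 0.6046, -0.1952])), (188.3, 4, array([ 0.5601, -0.074 ]))]
330 [(162.6, 2, array([ 0.5709, -0.1974])), (190.9, 3, array([ 0.5279, -0.0746]))]
340 [(165.5, 2, array([ 0.5362, -0.1959])), (193.3, 4, array([ 0.4962, -0.0758]))]
350 [(167.5, 2, array([ 0.5032, -0.1982])), (195.6, 4, array([ 0.4649, -0.0773]))]
```

```bash
python3 - <<'E'
from h import *
d=np.array([np.cos(.033),np.sin(.033),0]);n=np.array([-d[1],d[0],0])
c0=np.array([.5342,-.1388,.018])
for i,name in((0,"right"),(1,"mid"),(2,"left")):
    c=c0+n*.125*i;ball=c+d*.117+[0,0,.154];post=c+d*.168+[0,0,.154]
    print(name,"ball",ball.round(4),[proj(k,ball)[0].round(1) for k in CM],"post",[proj(k,post)[0].round(1) for k in CM])
I=cv2.imread("pics/s1.png").astype(int).sum(2)//3
print("side gray cols 274..306");
for v in range(120,140): print(v," ".join("%3d"%x for x in I[v,276:308]))
T=cv2.imread("pics/top0.png").astype(int).sum(2)//3
print("top cols 368..384")
for v in range(120,152): print(v," ".join("%3d"%x for x in T[v,368:386]))
E
```

```text
right ball [ 0.6511 -0.1349  0.172 ] [array([377.1, 146.5]), array([299.1, 133. ])] post [array([376.3, 129.3]), array([283. , 129.5])]
mid ball [ 0.647 -0.01   0.172] [array([334.2, 147.7]), array([283.6, 159.1])] post [array([333.5, 130.5]), array([266.7, 155.2])]
left ball [0.6429 0.1149 0.172 ] [array([291.1, 149. ]), array([266. , 188.8])] post [array([290.6, 131.7]), array([248.1, 184.3])]
side gray cols 274..306
120  84  85  82  81  84  84  85  84  81  82  80  82  82  78  77  79  77  74  73  71  72  68  71  69  72  95 115 114 135 177 220 228
121  84  82  82  85  84  83  84  82  81  82  85  80  78  81  80  79  75  76  75  76  74  73  68  66  82 115 142 145 163 198 228 224
122  83  84  84  84  84  82  82  84  84  83  85  81  81  80  80  79  76  76  76  72  73  74  69  73  88 133 173 182 198 220 226 209
123  85  84  84  82  83  82  84  84  82  83  80  77  82  79  80  79  80  76  74  76  76  71  67  72 100 167 216 224 227 227 216 183
124  84  83  84  82  82  83  84  83  82  83  79  81  82  81  79  78  78  79  75  73  74  69  65  71 101 170 220 227 227 219 198 150
125  87  86  83  
[... 3712 characters left out ...]
 195 196 195 195
143 193 194 195 194 194 194 196 207  78 177 155 141 202 195 196 195 195 196
144 195 196 195 195 192 194 197 208  98 176 160 138 206 196 196 196 196 195
145 197 197 198 197 195 197 202 212 105 139 146 110 204 198 196 196 195 195
146 206 205 204 204 203 206 211 168 108 173 169 146 204 197 196 196 196 195
147  95  89  83 131 127 125 100  56  93 143 148 120 202 196 196 195 196 195
148 200 199 199 198 199 200 201 207 107  68 138 201 200 195 196 195 196 195
149 199 199 200 198 198 198 199 204 200 199 200 201 196 196 197 195 195 196
150 196 195 196 195 196 196 195 196 199 199 197 196 196 196 195 196 195 196
151 195 196 195 195 196 195 195 196 195 196 195 196 196 196 196 196 197 196
```

The side camera carries the same bias, about (+1.7,−1.4) px, for both the held marker and the pegs. Relative geometry therefore agrees with the nominal peg: ball at (0.651,−0.135,0.172). I'll move to the pre-insertion pose.

```bash
python3 go.py .612 -.1362 .2135 1.604
```

```text
t11.52 pos [ 0.5635 -0.1294  0.2392] rot [ 3.141 -0.     1.606] F [-0.2  0.4 -0.1] w0.0072
shift mm [-8.6 48.2 25.8] turn [ 0.    -0.     0.002]
```

Emit:
play_rows(targets=[0, -4, 16, 10, 0, 0, 0, 0, -8, 32, 20, 0, 0, 0, 0, -8, 46, 26, 0, 0, 0, 0, -8, 48, 26, 0, 0, 0, 0, -8, 48, 26, 0, 0, 0])

```text
t: 11.93
tool_pos: [0.6116, -0.1358, 0.2123]
tcp_rot: [-3.14, -0.001, 1.606]
contact_force: [0.0, -0.4, -1.6]
gripper_width: 0.0072
```

Emit:
play_rows(targets=[0, 0, 0, 0, 0, 0, 0, 0, 0, 0, 0, 0, 0, 0, 0, 0, 0, 0, 0, 0, 0, 0, 0, 0, 0, 0, 0, 0, 0, 0, 0, 0, 0, 0, 0])

```text
t: 12.35
tool_pos: [0.6114, -0.137, 0.2135]
tcp_rot: [3.141, 0.0, 1.605]
contact_force: [-0.4, 0.5, -0.4]
gripper_width: 0.0072
```

```bash
python3 - <<'E'
from h import *
o=[]
for c,(x0,y0,w,h) in(("top",(350,120,60,60)),("side",(270,105,60,75))):
    I=bot.read_camera(c)[:,:,::-1];o.append(cv2.copyMakeBorder(cv2.resize(I[y0:y0+h,x0:x0+w],None,fx=6.6,fy=6.6,interpolation=cv2.INTER_CUBIC),0,int((75-h)*6.6),0,0,cv2.BORDER_CONSTANT))
H=min(x.shape[0] for x in o);cv2.imwrite("pics/pre2.png",np.hstack([x[:H] for x in o]))
s=bot.get_state();t=s["tool_pos"];M=R(s["tcp_rot"])
for n,p in {"eye":[0,0,.0415],"eye near":[.01,0,.0415],"eye top":[0,0,.0315],"eye bot":[0,0,.0515]}.items(): print(n,proj("side",t+M@p)[0].round(1))
I=I[:,:,::-1].astype(int)
print("side cols 288..322")
for v in range(118,160):
    print(v,"".join("R" if (r>1.6*g and r>1.6*b and r>35) else "w" if r>140 and g>130 else "#" if r+g+b<120 else "." for r,g,b in I[v,288:323]))
E
python3 go.py .612 -.1362 .2135 1.604
```

```text
eye [311.8 135.7]
eye near [310.7 137.7]
eye top [311.8 133. ]
eye bot [311.8 138.4]
side cols 288..322
118 wwwww.....wwwwwww...##.#.R.########
119 wwwwwwwww......www......RRR########
120 wwwwwwwwwwwww...www.....RRR.###....
121 wwwwwwwwwwwwwwwwwww....RRR...#...ww
122 wwwwwwwwwwwwwwwwwww....RRR...#..www
123 wwwwwwwwwwwwwwwwwww...RRRR...#..www
124 ....wwwwwwwwwwwwwww...RRRR...#..www
125 ........wwwwwwwwwww..RRRR....#..www
126 .............wwwww...RRRR.......www
127 .....................RRRR......wwww
128 .....................RRRR......wwww
129 wwwww................RRRR.....wwwww
130 wwwwwwwwww...........RRRR....wwwwww
131 ...wwwwwwwwwww.......RRRRR...wwwwww
132 ........wwwwwww......RRRRRR..wwwwww
133 .....................RRRRRRRRRwwwww
134 .....................RRRRRRRRR.wwww
135 ......................RRRRRRRR.wwww
136 .....................RRRRRRRRR.wwww
137 ......................RRRRRRRR.wwww
138 ...................ww.RRRRRRR..wwww
139 ...................ww.RRRRRRR..wwww
140 ...................ww.RRRRRRR.wwwww
141 ..................www.RRRRRRR..wwww
142 www..............wwww.RRRR..R..wwww
143 wwwwwww.........wwwww.RRR.ww...wwww
144 wwwwwwwwwww....wwwwww.RRR.ww...wwww
145 wwwwwwwwwwwwwwwwwwwww.RR.www..wwwww
146 wwwwwwwwwwwwwwwwwwwwwRRR.ww...wwwww
147 wwwwwwwwwwwwwwwwwwwwwRRR.ww...wwwww
148 wwwwwwwwwwwwwwwwwwww.RR..w....wwwww
149 wwwwwwwwwwwwwwwwwwwwRRR.......wwwww
150 wwwwwwwwwwwwwwwwwww.RRR.w.....wwwww
151 wwwwwwwwwwwwwwwwwww.RRR.......wwwww
152 wwwwwwwwwwwwwwwwwww.RRR......wwwwww
153 wwwwwwwwwwwwwwwwwww.RR.......wwwwww
154 wwwwwwwwwwwwwwwwwww.RR......wwwwwww
155 wwwwwwwwwwwwwwwwwww.RR......wwwwwww
156 wwwwwwwwwwwwwwwwwww.RR.....wwwwwwww
157 wwwwwwwwwwwwwwwwwww.RRR....wwwwwwww
158 wwwwwwwwwwwwwwwwwww.RRR....wwwwwwww
159 wwwwwwwwwwwwwwwwwww.RRRR.......wwww
t12.45 pos [ 0.6115 -0.137   0.2132] rot [3.141 0.    1.605] F [ 0.1 -0.1 -0.6] w0.0070
shift mm [ 0.8  0.6 -0.3] turn [0.    0.    0.001]
```

View pics/pre2.png

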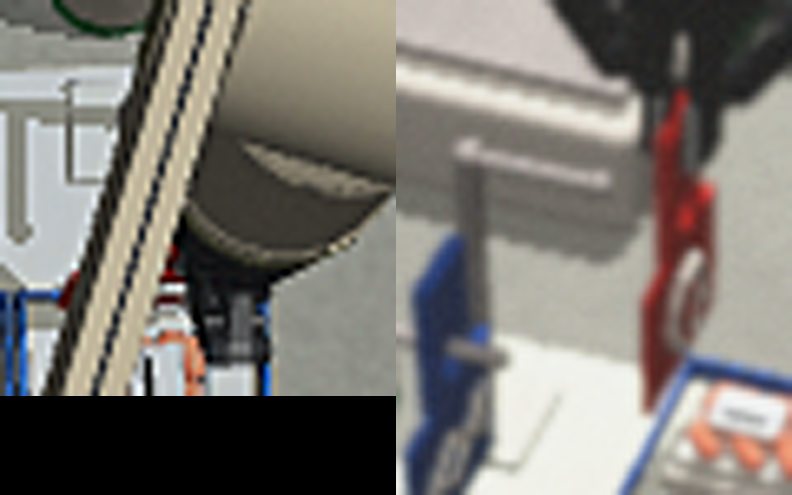

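In the side crop the peg line extended to the marker reaches y≈198, and the eye is at about 197, so they are aligned. I'll advance slowly and watch the force.

Emit:
play_rows(targets=[0, 0, 10, 0, 0, 0, 0, 0, 0, 20, 0, 0, 0, 0, 0, 0, 28, 0, 0, 0, 0, 0, 0, 36, 0, 0, 0, 0, 0, 0, 36, 0, 0, 0, 0])

```text
t: 12.87
tool_pos: [0.6485, -0.1356, 0.2128]
tcp_rot: [3.141, -0.0, 1.605]
contact_force: [0.2, 0.8, -0.9]
gripper_width: 0.0073
```

Emit:
play_rows(targets=[0, 0, 5, 0, 0, 0, 0, 0, 0, 10, 0, 0, 0, 0, 0, 0, 10, 0, 0, 0, 0])

```text
t: 13.12
tool_pos: [0.658, -0.1353, 0.2128]
tcp_rot: [3.141, -0.0, 1.605]
contact_force: [0.1, 0.4, -1.9]
gripper_width: 0.0069
```

Emit:
play_rows(targets=[0, 0, 6, 0, 0, 0, 0, 0, 0, 12, 0, 0, 0, 0, 0, 0, 17, 0, 0, 0, 0, 0, 0, 17, 0, 0, 0, 0])

```text
t: 13.45
tool_pos: [0.6754, -0.1347, 0.2129]
tcp_rot: [3.141, 0.0, 1.605]
contact_force: [0.8, 0.2, -0.9]
gripper_width: 0.0067
```

```bash
python3 - <<'E'
from h import *
I=bot.read_camera("side")[:,:,::-1];cv2.imwrite("pics/ins.png",cv2.resize(I[105:180,260:335],None,fx=7,fy=7,interpolation=cv2.INTER_CUBIC))
E
```

```text
(no output)
```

View pics/ins.png

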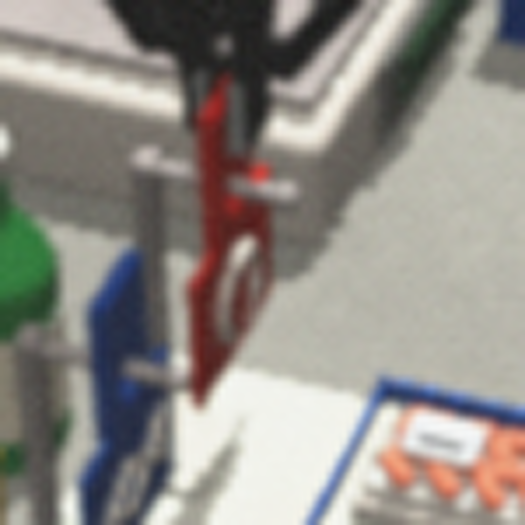

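The picture shows the peg passing through the eye: the ball shows in front at (293,190) and the post at (150,160). I'll lower until it rests on the peg.

Emit:
play_rows(targets=[0, 0, 0, 2, 0, 0, 0, 0, 0, 0, 4, 0, 0, 0, 0, 0, 0, 5, 0, 0, 0, 0, 0, 0, 5, 0, 0, 0])

```text
t: 13.83
tool_pos: [0.6745, -0.135, 0.2083]
tcp_rot: [3.141, 0.0, 1.605]
contact_force: [0.3, -0.2, 0.6]
gripper_width: 0.0066
```

Emit:
play_rows(targets=[0, 0, 0, 1, 0, 0, 0, 0, 0, 0, 1, 0, 0, 0])

```text
t: 14.0
tool_pos: [0.6746, -0.1351, 0.2079]
tcp_rot: [3.141, 0.001, 1.605]
contact_force: [-0.9, -0.8, 4.4]
gripper_width: 0.0068
```

Contact comes at the expected height. I'll open a little and rise.

Emit:
play_rows(targets=[10, 0, 0, 0, 0, 0, 0, 14, 0, 0, 0, 0, 0, 0, 22, 0, 0, 0, 0, 0, 0, 30, 0, 0, 0, 0, 0, 0, 30, 0, 0, 0, 0, 0, 0])

```text
t: 14.42
tool_pos: [0.6744, -0.1347, 0.2067]
tcp_rot: [-3.141, -0.0, 1.605]
contact_force: [-0.1, -0.3, -0.5]
gripper_width: 0.0299
```

Emit:
play_rows(targets=[30, 0, 0, -8, 0, 0, 0, 30, 0, 0, -20, 0, 0, 0, 30, 0, 0, -40, 0, 0, 0, 30, 0, 0, -70, 0, 0, 0, 30, 0, 0, -80, 0, 0, 0])

```text
t: 14.83
tool_pos: [0.676, -0.1352, 0.2936]
tcp_rot: [3.135, 0.002, 1.605]
contact_force: [1.2, -0.7, 2.2]
gripper_width: 0.0303
```

Emit:
play_rows(targets=[30, 0, -30, -30, 0, 0, 0, 30, 0, -65, -30, 0, 0, 0, 30, 0, -105, -30, 0, 0, 0, 30, 0, -145, -30, 0, 0, 0, 30, 0, -180, -30, 0, 0, 0])

```text
t: 15.25
tool_pos: [0.4929, -0.1409, 0.318]
tcp_rot: [3.14, 0.001, 1.605]
contact_force: [0.2, -0.5, 0.4]
gripper_width: 0.0302
```

Emit:
play_rows(targets=[30, 20, -20, 0, 0, 0, 0, 30, 60, -40, 0, 0, 0, 0, 30, 95, -60, 0, 0, 0, 0, 30, 125, -60, 0, 0, 0, 0, 30, 150, -60, 0, 0, 0, 0])

```text
t: 15.67
tool_pos: [0.4287, 0.0087, 0.3186]
tcp_rot: [3.138, -0.0, 1.605]
contact_force: [0.5, -0.4, -0.2]
gripper_width: 0.0299
```

Emit:
play_rows(targets=[30, 0, 0, 0, 0, 0, 0, 30, 0, 0, 0, 0, 0, 0, 30, 0, 0, 0, 0, 0, 0, 30, 0, 0, 0, 0, 0, 0, 30, 0, 0, 0, 0, 0, 0])

```text
t: 16.08
tool_pos: [0.4297, 0.006, 0.317]
tcp_rot: [-3.141, 0.0, 1.603]
contact_force: [-0.7, -0.1, 0.5]
gripper_width: 0.03
```

```bash
python3 - <<'E'
from h import *
a=bot.read_camera("top")[:,:,::-1];b=bot.read_camera("side")[:,:,::-1]
f=lambda I,x0,y0,w,h,S:cv2.resize(I[y0:y0+h,x0:x0+w],(int(w*S),int(h*S)),interpolation=cv2.INTER_CUBIC)
cv2.imwrite("pics/end.png",np.hstack([f(a,210,115,190,200,2.1),f(b,225,110,140,150,2.8)]))
s=bot.get_state();print(s["t"],s["tool_pos"],s["contact_force"])
print([(c,n,round(d["conf"],2),d["extent"]) for c in CM for n in("prawn_pack_center","prawn_marker_mid") for d in bot.cut_out(c,n)[:2]])
E
```

```text
16.1833 [0.42964648 0.00616507 0.3168267 ] [ 0.25434979  0.23562273 -0.2832371 ]
[('top', 'prawn_pack_center', 0.51, [372.9, 178.2, 11.3, 20.8]), ('top', 'prawn_marker_mid', 0.82, [171.8, 166.4, 37.3, 35.9]), ('top', 'prawn_marker_mid', 0.74, [219.9, 265.0, 27.9, 20.7]), ('side', 'prawn_pack_center', 0.76, [335.9, 176.7, 49.8, 25.2]), ('side', 'prawn_marker_mid', 0.87, [293.1, 140.1, 11.3, 41.0]), ('side', 'prawn_marker_mid', 0.71, [365.1, 326.2, 36.2, 40.6])]
```

View pics/end.png

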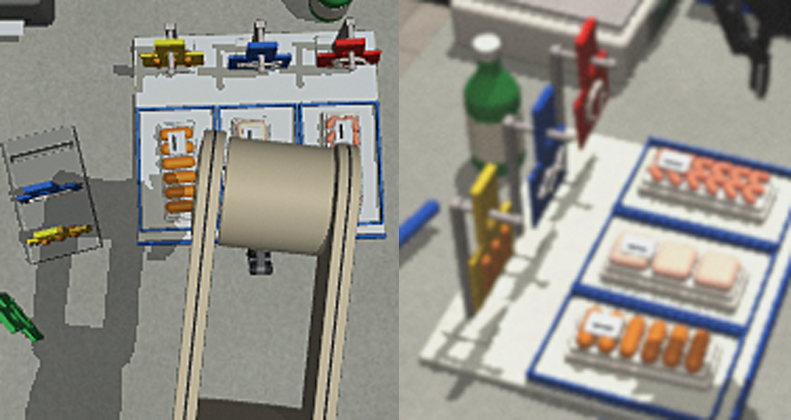

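The red marker hangs on the right peg like its neighbours, the pack lies flat in its bay, and the spare markers are undisturbed.

```bash
python3 -c "
from plant import bot
print(bot.finish_job())"
```

```text
the job is handed in; nothing more can be done
None
```

The job is handed in: the prawn pack lies in the empty right-hand bay, and the red prawn marker hangs by its eye on the peg behind it. It took about 16 s of the 58 s allowed.

- **Pack:** I set it down flat, right way up and lengthwise between the dividers, then let go. Touchdown came at the expected floor height with about 10 N of contact.
- **Marker:** I took the smaller red marker from the rack, not the large red plate or the green one. No noticeable force showed while the eye passed over the ball. The marker rested on the peg at the expected height before I released it.
- **Last check:** the final pictures show the marker hanging like its neighbours and the pack flat in its bay. The other hung and spare markers look in place, and the arm is clear. The arm hid part of the packs from above, but all three show in the side view.
- **Disagreements:** the side camera read about 1.5 to 2 px off from the top camera and the tray geometry. The held marker and the pegs showed the same offset, so I worked from their relative positions. One automatic fit of the marker outline failed, and I replaced it by comparing its corners by eye.

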